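Put the fallen and the standing squeeze bottle back into the condiment crate

TASK

Two squeeze sauce bottles are out on the snack table, one standing on its cap and one fallen over. Put both back into the two empty cells of the wooden condiment crate, one bottle per cell, each standing upright on its cap and right down on the cell's floor. Lower them in gently, do not drop them in, and leave everything else on the table where it is.

Things in the scene. Friction and masses are not known exactly. Their poses are not given: they have to be found in the camera images.
- bottle_1: The fallen squeeze bottle: rigid, closed, ivory with a white ribbed cap, 190 mm long, 0.27-0.45 kg, made to stand on its cap; it lies on a broad side, tail away from the robot within 20 degrees. Origin: centre of the cap's flat outer end (22 mm above the table when lying); x runs from cap to tail, y across the width, z through the thickness. Standing on its cap, x points up.
- bottle_2: The same bottle again, standing on its cap, turned any way; same axes. Either bottle may be the one nearer the crate. Both: centre of mass about 90 mm from the cap's end. A standing bottle topples if it leans more than about 13 degrees in its thickness direction; let go with less lean it rocks upright.
- bottle_1_cap (a point): Centre of bottle_1's cap, 28 mm from its flat end. The cap is a block 54 mm wide (y), 44 mm thick (z), from 0 to 50 mm along x; then a sloping shoulder widens to the body at x = 75 mm. While the bottle lies, the cap is the only part narrow enough to grip from above.
- bottle_2_cap (a point): The same point of bottle_2.
- bottle_1_tail (a point): Middle of bottle_1's tail, 172 mm from the cap's end. Tail, x = 152 to 190 mm: 90 mm wide (y), 40 mm thick (z), flat parallel faces. Body, x = 75 to 152 mm: 92 mm wide, 44 mm thick. Standing in a cell, the bottle rises 111 mm above the cell's walls.
- bottle_2_tail (a point): The same point of bottle_2.
- crate: Plywood crate, fixed, 2 by 2 cells. Origin: centre of its underside, z up. 127 mm along x, 223 along y, 85 high; end boards (+y, -y) to 115. Walls 5, floor 6. Each cell 56 along x, 104 along y, 79 deep: a bottle fits with its width along the crate's y, either way round, 6 mm play a side. The two cells at -x (robot's side) are empty; the rear two hold a jar and a shaker.
- cell_left (a point): Centre of the floor of the empty cell at +y of the crate, 6 mm above the table; axes as the crate.
- cell_right (a point): Centre of the floor of the empty cell at -y of the crate, 6 mm above the table; axes as the crate.
- relish_jar: Relish jar standing in the rear cell at +y of the crate: 51 mm diameter, 98 mm tall, origin at its underside, z up. Not to be disturbed.
- shaker: Metal shaker standing in the rear cell at -y of the crate: 47 mm diameter, 106 mm tall, origin at its underside, z up. Not to be disturbed.
- dip_tub: Small round dip tub, 71 mm diameter, 40 mm tall, standing between the two bottles; origin at its underside, z up. Not to be disturbed.
- drink_can: Drink can, 66 mm diameter, 122 mm tall, standing beyond the bottles; origin at its underside, z up. Not to be disturbed.
- cup_stack: Stack of upturned paper cups, 90 mm diameter, 128 mm tall, beyond the bottles; origin at its underside, z up. Not to be disturbed.
- wood_slice: Flat slice of a branch, 82 mm diameter, 13 mm thick, lying in front of the bottles; origin at its underside, z up. Not to be disturbed.
Not all that is in view belongs to the job. Leave any purple or turquoise look-alike of the bottle_2 alone.

How it is judged (in metres and radians):
At the end, for the whole second after the job is handed in: One bottle in each of the two empty cells, in either order: each with its cap on the cell's floor (within 6 mm) within 16 mm of the cell's centre, tail up, leaning less than 8 degrees, released and at rest ((((horizontal distance between bottle_1 and cell_left below 0.016 m and z of bottle_1 in the frame of cell_left between -0.006 and 0.006 m and angle between bottle_1's own x axis and vertical below 0.14 rad and linear speed of bottle_1 below 0.05 m/s) and (horizontal distance between bottle_2 and cell_right below 0.016 m and z of bottle_2 in the frame of cell_right between -0.006 and 0.006 m and angle between bottle_2's own x axis and vertical below 0.14 rad and linear speed of bottle_2 below 0.05 m/s)) or ((horizontal distance between bottle_1 and cell_right below 0.016 m and z of bottle_1 in the frame of cell_right between -0.006 and 0.006 m and angle between bottle_1's own x axis and vertical below 0.14 rad and linear speed of bottle_1 below 0.05 m/s) and (horizontal distance between bottle_2 and cell_left below 0.016 m and z of bottle_2 in the frame of cell_left between -0.006 and 0.006 m and angle between bottle_2's own x axis and vertical below 0.14 rad and linear speed of bottle_2 below 0.05 m/s)))); the robot touches nothing.
It fails at once if anything else on the table (jar, shaker, dip tub, can, cups, wood slice) is shoved more than 40 mm or knocked over (distance of any of relish_jar, shaker, dip_tub, drink_can, cup_stack, wood_slice from where it was at the start of the episode above 0.04 m or angle between any of relish_jar, shaker, dip_tub, drink_can, cup_stack, wood_slice's own z axis and vertical above 0.5 rad).
It fails at once if a bottle is dropped into a cell (it moves faster than 0.5 m/s at or inside the cell's mouth) ((horizontal distance between bottle_1 and cell_left below 0.04 m and z of bottle_1 in the frame of cell_left below 0.085 m and linear speed of bottle_1 above 0.5 m/s) or (horizontal distance between bottle_1 and cell_right below 0.04 m and z of bottle_1 in the frame of cell_right below 0.085 m and linear speed of bottle_1 above 0.5 m/s) or (horizontal distance between bottle_2 and cell_left below 0.04 m and z of bottle_2 in the frame of cell_left below 0.085 m and linear speed of bottle_2 above 0.5 m/s) or (horizontal distance between bottle_2 and cell_right below 0.04 m and z of bottle_2 in the frame of cell_right below 0.085 m and linear speed of bottle_2 above 0.5 m/s)).
It also fails if it takes over 72 s, if anything falls off the work surface, if the arm or the gripper's body presses on something with over 40 N, if the wrist force passes 120 N, or if a joint passes its speed limit or range.

ROBOT

A 6-joint arm with a two-finger parallel gripper is mounted at the origin on the work surface. World frame = base frame: x ahead of the robot, y to its left, z up, the work surface at z = 0. Lengths are in mm, angles in rad, forces in N, time in s.
With the tool pointing down it reaches from about 400 to 925 mm from the base axis. Payload 12.5 kg.
Tool frame: the origin (TCP) lies between the finger pads; the fingertips stand 19 mm ahead of it and the grasp point (between the pads) is the TCP (env.tips_ahead is the distance from the TCP to the fingertips, in mm); z points along the fingers, y is the line along which they close (so a half turn about z gives the same grasp; the last joint's range is limited). The gripper opens to 95 mm and grips with 3 to 60 N. Pads are 20 mm wide; open, the fingers measure 119 mm over their backs; the gripper's body (75 mm by 180 mm) begins 59 mm behind the grasp point.
Start: joints at [-1.338, 0.491, 1.559, -0, 1.092, -0.106], TCP at [207.745, -589.48, 233.661] pointing down, gripper open.
Joint ranges: [-3.1, 3.1], [-0.84, 2.19], [0.05, 2.79], [-1.13, 4.28], [0.06, 2.93], [-2.69, 2.69]. Speed limits (rad/s): [2.22, 2.22, 2.79, 3.14, 3.14, 3.14].

INTERFACE

Orientations are given as [roll, pitch, yaw] about the fixed x, y, z axes, in that order (R = Rz(yaw) Ry(pitch) Rx(roll)).
In Python, from cell import env gives the robot as it stands.
- The arm moves only by the shell command python3 -m crank 'ROWS'. ROWS is JSON, a list of rows, each a list of 5 numbers: the shift along the tool's x, y, z in mm, then the turn about the tool's z in degrees, then the finger opening in mm, from 0 to 95.1. In form: [[dx, dy, dz, yaw, grip], ...]. A call has 1 to 10 rows; each row is the pose to reach, as a shift and turn from the pose commanded when the call began, along the tool's axes at that moment; what a row does not reach only later rows make up. A row lasts 1/12 s, in which the tool goes at most 41.7 mm and 7.16 degrees, less where a joint would pass 70% of its speed; a pose out of reach is approached as far as the arm can. A call with a gripper value outside its range is refused whole. The fingers move at their own pace and stop on an object; the grip force is fixed at half the most. Time passes only in rows, so rows that repeat a pose let the fingers close. It gives the time, the measured TCP pose, the force, the opening and the grip force at its end, in the units of the state.
- env.state(): the state, without advancing time (a new reading comes with each control period).
- env.read_camera(name): name is "scene" or "top"; returns a dict with "img" (480x640x3 uint8, blue, green, red), "K" (3x3 intrinsics, pixels), "k1" (the pictures are not rectified: a ray, as slopes to the right and down, at radius r is drawn at 1 + k1 r^2 times it, then the intrinsics apply), "pose" (4x4, takes a point from camera to world coordinates). Camera axes: x right, y down, z forward; pixel columns grow to the right and rows downward; lengths in mm; the calibration is good to about 2 mm. A picture is of the moment at which its call begins. There is no depth.
- env.job_done(): hands the job in; it is judged then, once.
The state is a dict: "t": time; "joints": joint angles; "qvel": joint speeds; "tau": joint torques, N m; "eef_pos": TCP position; "tcp_rot": TCP orientation; "ft_force": force on the tool from outside, world axes, zero at the start; "moment": the same for the moment, N m; "opening": opening from 0.0 (shut) to 1.0 (fully open); "grip_force": force on a finger pad.
Only numpy, scipy, OpenCV 4.12 (cv2) and the standard library are available. Lean on these libraries where they do the work, as an engineer would, in place of code of your own. Each camera call takes 0.05 s, during which the arm holds its last target. There are 200 camera calls.

## Working session

There is one attempt and no reset: what is moved stays moved. The work goes in short steps, Python scripts to look and compute and a shell command to move; the robot and the scene stay as the last step left them, time stands still between calls to the robot, and variables do not carry over. Pictures are saved under pics/ and viewed, at most 13 in all, crops included, and the job is handed in when it is done.

```bash
ls; mkdir -p pics; python3 - <<'E'
from cell import env
import cv2
for n in("scene","top"):
    r=env.read_camera(n); cv2.imwrite(f"pics/{n}0.png",r["img"]); print(n,r["K"],r["k1"],r["pose"])
s=env.state();print(s)
E
```

```text
pics
scene [[452.44085226   0.         317.91866966]
 [  0.         452.44085226 243.91937244]
 [  0.           0.           1.        ]] -0.09035449451048048 [[-8.20031310e-01  3.74727801e-01 -4.32582623e-01  1.01879628e+03]
 [ 5.72253660e-01  5.25466169e-01 -6.29611828e-01  5.88546845e+02]
 [-8.62552227e-03 -7.63848401e-01 -6.45338066e-01  7.61082271e+02]
 [ 0.00000000e+00  0.00000000e+00  0.00000000e+00  1.00000000e+00]]
top [[499.58022881   0.         320.74647446]
 [  0.         499.58022881 238.92061977]
 [  0.           0.           1.        ]] 0.04833461526511685 [[-7.80814094e-03 -9.87771646e-01  1.55711940e-01  4.03965966e+02]
 [-9.99952790e-01  6.81212301e-03 -6.92914337e-03 -3.69532285e+01]
 [ 5.78368246e-03 -1.55758693e-01 -9.87778203e-01  1.16383915e+03]
 [ 0.00000000e+00  0.00000000e+00  0.00000000e+00  1.00000000e+00]]
{'t': 0.1, 'joints': array([-1.33758626e+00,  4.91482998e-01,  1.55936476e+00,  4.49478567e-06,
        1.09168367e+00, -1.05593303e-01]), 'qvel': array([-9.74292868e-04, -1.57560809e-03,  9.61239139e-05,  2.99248118e-05,
       -2.17356634e-04,  4.80618295e-04]), 'tau': array([ 3.38317732e-03, -6.13628411e+01, -2.58608168e+01,  6.93913526e-02,
        4.70608834e-02, -5.88227545e-05]), 'eef_pos': array([ 207.70847493, -589.2842784 ,  233.13846488]), 'tcp_rot': array([-3.14065952e+00, -1.02909113e-04,  3.38801252e-01]), 'ft_force': array([ 1.04671903, -0.41099352, -0.558982  ]), 'moment': array([-0.02038369,  0.00791378,  0.05170828]), 'grip_force': 0.0, 'opening': 1.0037804191715238}
```

View pics/scene0.png

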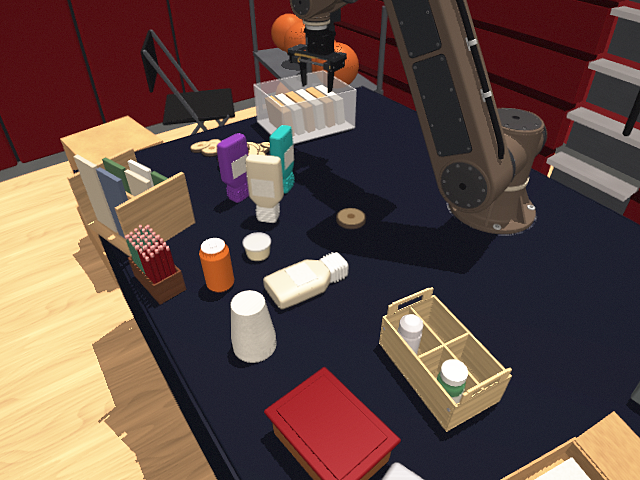

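View pics/top0.png

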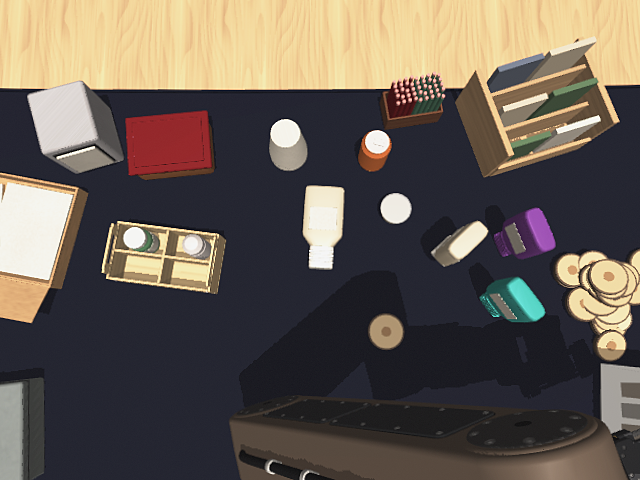

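Scene view: the ivory fallen bottle_1 has its cap at (334,266) and tail at (280,288). The ivory standing bottle_2 is at (266,185). The purple (234,167) and turquoise (282,160) bottles are the look-alikes to leave alone. In the top view bottle_1 runs from cap (321,257) to tail (325,190), bottle_2 is at (460,243), and the crate is at (165,258). I'll enlarge both views next to confirm this and read corners.

```bash
python3 - <<'E'
import cv2
a=cv2.imread("pics/scene0.png");b=cv2.imread("pics/top0.png")
cv2.imwrite("pics/c1.png",cv2.resize(a[140:360,200:400],None,fx=2.7,fy=2.7,interpolation=2))   # bottles scene
cv2.imwrite("pics/c2.png",cv2.resize(b[110:310,270:500],None,fx=3,fy=3,interpolation=2))
x=cv2.resize(a[280:430,370:520],None,fx=2.6,fy=2.6,interpolation=2); y=cv2.resize(b[210:310,95:240],None,fx=2.7,fy=2.7,interpolation=2)
import numpy as np
c=np.zeros((400,800,3),np.uint8);c[:390,:390]=x;c[:270,400:400+391]=y[:270,:391];cv2.imwrite("pics/c3.png",c)
E
```

```text
(no output)
```

View pics/c1.png

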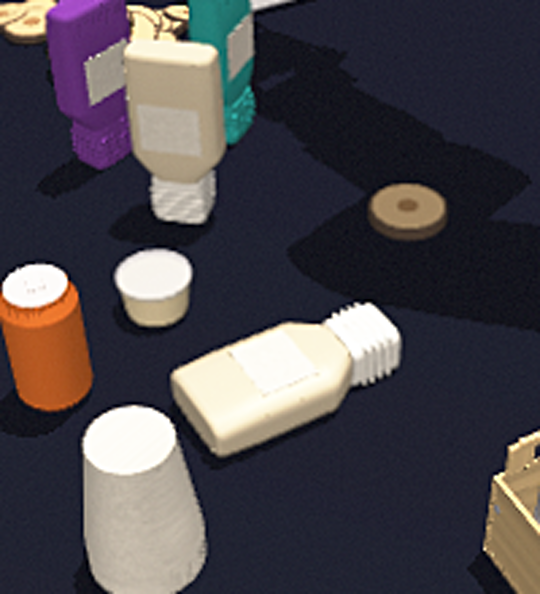

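View pics/c2.png

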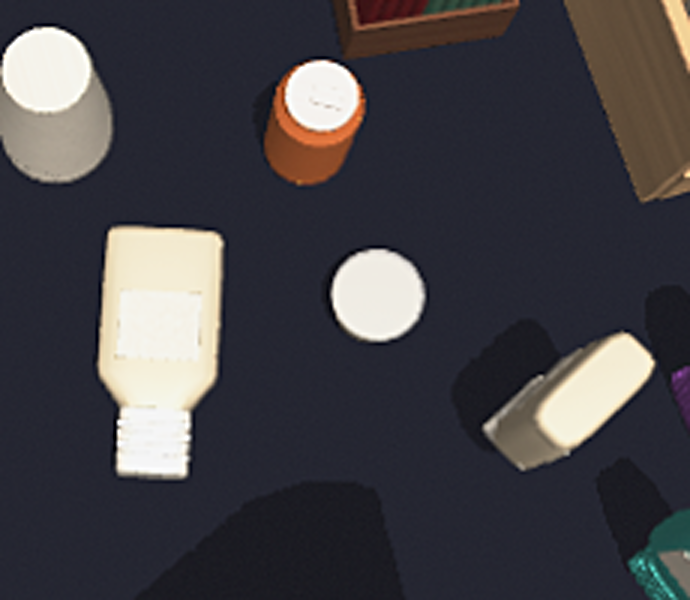

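View pics/c3.png

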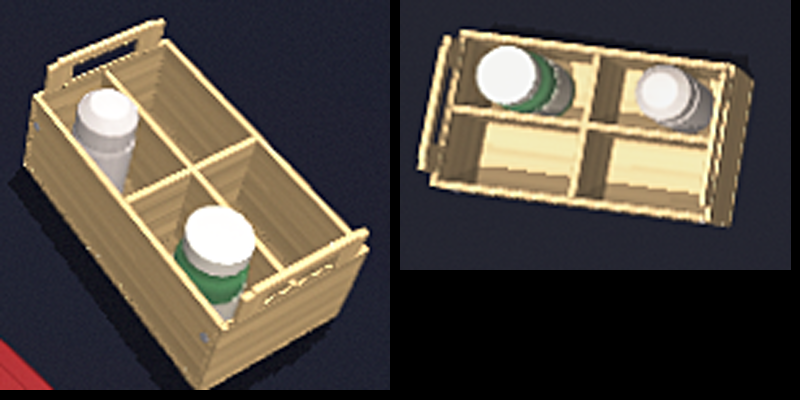

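Crop confirms which objects I need: ivory bottle_2 is at c1 (175,130), a different colour from purple (90,80) and turquoise (225,60). bottle_1's cap end is at c1 (385,340) and its tail at (195,415). The two robot-side cells are empty, seen at c3 right (525,160) and (650,175).

```bash
cat > h.py <<'E'
import numpy as np, cv2
from scipy.optimize import least_squares
from cell import env
C={n:{k:v for k,v in env.read_camera(n).items()} for n in("scene","top")}
D={n:np.array([C[n]["k1"],0,0,0,0.]) for n in C}
def proj(n,P):
    T=np.linalg.inv(C[n]["pose"]);P=np.atleast_2d(np.asarray(P,float))
    return cv2.projectPoints(P,cv2.Rodrigues(T[:3,:3])[0],T[:3,3],C[n]["K"],D[n])[0][:,0]
def tri(s,t):
    f=lambda p:np.r_[proj("scene",p)[0]-s,proj("top",p)[0]-t]
    r=least_squares(f,[600,0,50]);return r.x,np.abs(r.fun).max()
c1=lambda u,v:np.array([200+u/2.7,140+v/2.7]);c2=lambda u,v:np.array([270+u/3,110+v/3])
c3=lambda u,v:np.array([370+u/2.6,280+v/2.6]);c4=lambda u,v:np.array([95+(u-400)/2.7,210+v/2.7])
E
python3 - <<'E'
from h import *
np.set_printoptions(precision=1,suppress=True)
for n,s,t in [("b1 tail-y",c1(175,375),c2(223,235)),("b1 tail+y",c1(207,427),c2(105,230)),("b1 cap-y",c1(371,303),c2(188,478)),("b1 cap+y",c1(398,336),c2(115,475)),
 ("b2 tail",c1(172,50),c2(596,391)),("cup",c1(130,440),c2(46,69)),("can",c1(35,287),c2(324,95)),("tub",c1(153,272),c2(378,295)),
 ("Tfront",c3(257,140),c4(573,200)),("Tmid",c3(190,168),c4(590,127)),("Trear",c3(130,198),c4(600,55)),("T-y",c3(108,72),c4(720,137)),("T+y",c3(285,275),c4(453,108)),("c-x-y",c3(165,40),c4(705,215)),("c-x+y",c3(350,240),c4(435,185))]:
    print(n,*tri(s,t))
R=lambda a:np.array([[np.cos(a),-np.sin(a),0],[np.sin(a),np.cos(a),0],[0,0,1]])
# crate fit
M=np.array([[-61,0,85],[0,0,85],[61,0,85],[0,-109,85],[0,109,85],[-61,-109,85],[-61,109,85]])
s=np.array([c3(*p) for p in[(257,140),(190,168),(130,198),(108,72),(285,275),(165,40),(350,240)]]);t=np.array([c4(*p) for p in[(573,200),(590,127),(600,55),(720,137),(453,108),(705,215),(435,185)]])
f=lambda q:np.r_[(proj("scene",M@R(q[2]).T+[q[0],q[1],0])-s).ravel(),(proj("top",M@R(q[2]).T+[q[0],q[1],0])-t).ravel()]
r=least_squares(f,[500,300,0],loss="soft_l1");print("crate",r.x[:2],np.degrees(r.x[2]),np.round(f(r.x).reshape(-1,2),1).tolist())
# b2 tail-face edges direction on z=190: back-project top corners
def plane(n,p,z):
    return least_squares(lambda q:proj(n,[q[0],q[1],z])[0]-p,[550,0]).x
for z,ps in((190,[(537,398),(622,333),(653,362),(553,450)]),(0,[(484,428),(525,470)])):
    print(z,[plane("top",c2(*p),z) for p in ps])
print("b2 scene z190",[plane("scene",c1(*p),190) for p in[(127,52),(138,41),(213,44),(218,57)]])
print("b1 edges",[plane("top",c2(*p),z) for p,z in[((105,230),32),((223,235),32),((98,365),22),((218,378),22),((117,407),22),((190,410),22),((115,475),22),((188,478),22)]])
E
```

```text
b1 tail-y [700.2 -99.1  26.6] 1.3157999860596874
b1 tail+y [708.8 -13.2  39.9] 2.489950753628932
b1 cap-y [511.  -70.3  32.5] 0.7780988702924674
b1 cap+y [516.1 -17.5  33.8] 0.8489655019924953
b2 tail [ 552.4 -335.7  184.2] 0.9024638500608262
cup [800.   31.8 124.3] 0.628286661234398
can [ 781.7 -170.   116.7] 0.8503671059226576
tub [ 651.5 -218.7   36.2] 0.23807311838743317
Tfront [478.2 306.1  76.4] 0.6397502587107056
Tmid [537.  294.8  76.5] 0.46480528939684973
Trear [593.9 289.1  80.6] 1.1266492114063453
T-y [525.3 192.4  79.3] 2.0055868442779
T+y [554.3 398.4  84.9] 0.8483579669644996
c-x-y [465.4 198.8  83.2] 0.27639828547205525
c-x+y [494.5 407.7  83.3] 1.8657992370850707
crate [538.8 295.5] -7.6630686213938315 [[-0.7, -3.7], [-0.0, -2.1], [-3.6, -0.8], [-3.0, -3.8], [3.5, 1.7], [-0.7, -1.9], [4.5, 0.5], [-0.7, 0.1], [-1.9, -0.9], [-0.7, -1.8], [0.1, 1.7], [-1.6, -0.2], [1.1, 0.9], [-0.5, -0.6]]
190 [array([ 548.3, -296.1]), array([ 591.2, -353.9]), array([ 571.7, -373.1]), array([ 513.9, -304.8])]
0 [array([ 553. , -304.3]), array([ 519.9, -334.6])]
b2 scene z190 [array([ 592. , -345.9]), array([ 573.5, -358.4]), array([ 518.7, -311. ]), array([ 527.6, -287.2])]
b1 edges [array([705.9,  -9.2]), array([ 701.3, -100.8]), array([601.3,  -3.2]), array([590.5, -95.8]), array([568.4, -17.7]), array([565.7, -73.9]), array([515.9, -16. ]), array([513.2, -71.7])]
```

```bash
cat > go.py <<'E'
# usage: go.py x y z yawdeg -> prints tool-frame shift from the present pose
import sys,numpy as np
from cell import env
s=env.state();p=s["eef_pos"];a=s["tcp_rot"][2]
print("t %.2f pos"%s["t"],np.round(p,1),"yaw %.2f"%np.degrees(a),"F",np.round(s["ft_force"],1),"open %.1f grip %.1f"%(s["opening"]*95.1,s["grip_force"]),"q",np.round(s["joints"],2))
if len(sys.argv)>3:
    d=np.array(list(map(float,sys.argv[1:4])))-p;c,n=np.cos(a),np.sin(a)
    print("shift %.1f %.1f %.1f"%(d[0]*c+d[1]*n,d[0]*n-d[1]*c,-d[2]), "turn %.2f"%((np.degrees(a)-float(sys.argv[4])+90)%180-90) if len(sys.argv)>4 else "")
E
python3 -m crank '[[622,-349,60,22.6,95.1],[622,-349,60,22.6,95.1],[622,-349,60,22.6,95.1],[622,-349,60,22.6,95.1],[622,-349,60,22.6,95.1],[622,-349,60,22.6,95.1],[622,-349,60,22.6,95.1],[622,-349,60,22.6,95.1],[622,-349,60,22.6,95.1],[622,-349,60,22.6,95.1]]'; python3 go.py 679 -53.3 90 -3.2
```

```text
t: 1.03
eef_pos: [481.6, -277.1, 198.7]
tcp_rot: [3.141, -0.0, -0.056]
ft_force: [0.3, -0.3, 0.1]
opening: 0.996
grip_force: 0.0
t 1.03 pos [ 481.6 -277.1  198.7] yaw -3.19 F [ 0.3 -0.3  0.1] open 94.7 grip 0.0 q [-0.64  0.43  1.77 -0.    0.94  0.99]
shift 184.6 -234.4 108.7 turn 0.01
```

```bash
python3 -m crank '[[185,-234,100,0,95.1],[185,-234,100,0,95.1],[185,-234,100,0,95.1],[185,-234,100,0,95.1],[185,-234,100,0,95.1],[185,-234,100,0,95.1],[185,-234,100,0,95.1],[185,-234,100,0,95.1],[185,-234,100,0,95.1],[185,-234,100,0,95.1]]'; python3 go.py 679 -53.3 62 -3.2
python3 - <<'E'
from h import *
x=cv2.resize(C["scene"]["img"][170:350,220:400],None,fx=3,fy=3,interpolation=2); cv2.imwrite("pics/d1.png",x)
E
```

```text
t: 1.87
eef_pos: [678.3, -54.4, 97.8]
tcp_rot: [-3.142, 0.002, -0.054]
ft_force: [-1.4, -0.6, 0.2]
opening: 0.998
grip_force: 0.0
t 1.87 pos [678.3 -54.4  97.8] yaw -3.07 F [-1.4 -0.6  0.2] open 94.9 grip 0.0 q [-0.18  0.71  1.53 -0.    0.9   1.45]
shift 0.7 -1.2 35.8 turn 0.13
```

View pics/d1.png

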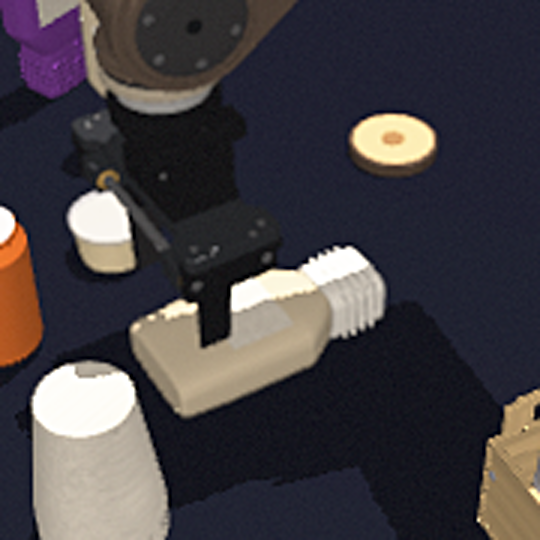

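The fingers (near one at d1 (212,330)) straddle the tail, which is clear of the cups (85,400). I'll descend in small steps and watch the force.

```bash
python3 -m crank '[[0,-1,30,0,95.1],[0,-1,32,0,95.1],[0,-1,34,0,95.1],[0,-1,36,0,95.1],[0,-1,38,0,95.1],[0,-1,40,0,95.1],[0,-1,42,0,95.1],[0,-1,44,0,95.1],[0,-1,44,0,95.1]]'; python3 go.py 679 -53.3 28 -3.2
```

```text
t: 2.72
eef_pos: [678.7, -54.5, 54.9]
tcp_rot: [3.141, -0.001, -0.056]
ft_force: [2.5, 0.5, 1.2]
opening: 1.003
grip_force: 1.0
t 2.72 pos [678.7 -54.5  54.9] yaw -3.20 F [2.5 0.5 1.2] open 95.4 grip 1.0 q [-0.18  0.77  1.56 -0.    0.82  1.45]
shift 0.2 -1.2 26.9 turn 0.00
```

```bash
python3 -m crank '[[0,0,3,0,95.1],[0,0,6,0,95.1],[0,0,9,0,95.1],[0,0,9,0,95.1]]'; python3 go.py
```

```text
t: 3.05
eef_pos: [678.3, -54.4, 45.2]
tcp_rot: [-3.142, 0.001, -0.056]
ft_force: [1.0, 1.0, -0.6]
opening: 1.003
grip_force: 0.8
t 3.05 pos [678.3 -54.4  45.2] yaw -3.19 F [ 1.   1.  -0.6] open 95.3 grip 0.8 q [-0.18  0.78  1.56  0.    0.8   1.45]
```

```bash
python3 -m crank '[[0,0,4,0,95.1],[0,0,8,0,95.1],[0,0,12,0,95.1],[0,0,16,0,95.1],[0,0,18,0,95.1],[0,0,18,0,80],[0,0,18,0,80],[0,0,18,0,80],[0,0,18,0,80]]'; python3 go.py
```

```text
t: 3.8
eef_pos: [678.1, -54.6, 27.6]
tcp_rot: [3.141, 0.001, -0.056]
ft_force: [0.6, 0.6, -2.2]
opening: 0.951
grip_force: 30.1
t 3.80 pos [678.1 -54.6  27.6] yaw -3.18 F [ 0.6  0.6 -2.2] open 90.4 grip 30.1 q [-0.18  0.8   1.57 -0.    0.77  1.45]
```

Gripped at 90.4 mm with 30 N. I'll swing the tail up along an arc about the cap's edge.

```bash
python3 -m crank '[[-3,0,-13,0,80],[-7,0,-26,0,80],[-11,0,-38,0,80],[-17,0,-50,0,80],[-24,0,-61,0,80],[-31,0,-72,0,80],[-39,0,-82,0,80],[-48,0,-92,0,80],[-58,0,-100,0,80],[-68,0,-108,0,80]]'; python3 go.py; python3 - <<'E'
from h import *
x=cv2.resize(C["scene"]["img"][130:350,200:420],None,fx=2.5,fy=2.5,interpolation=2); cv2.imwrite("pics/d2.png",x)
E
```

```text
t: 4.63
eef_pos: [609.3, -50.6, 136.7]
tcp_rot: [3.142, 0.0, -0.056]
ft_force: [0.5, -0.6, -3.6]
opening: 0.949
grip_force: 30.2
t 4.63 pos [609.3 -50.6 136.7] yaw -3.19 F [ 0.5 -0.6 -3.6] open 90.2 grip 30.2 q [-0.19  0.58  1.69 -0.    0.87  1.44]
```

View pics/d2.png

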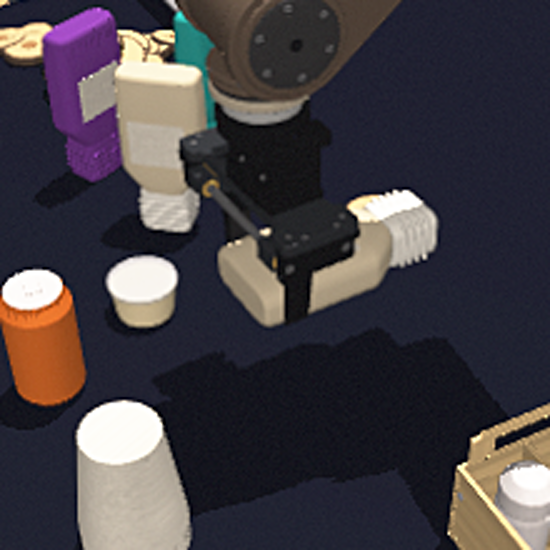

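The bottle is held level (tail d2 (265,290), cap (410,225)), so the pads' torsional friction is carrying it. I'll ease the grip slightly so it pivots cap-down without sliding.

```bash
python3 -m crank '[[0,0,0,0,89.5],[0,0,0,0,89.5]]' | grep -E "open|grip"; python3 -m crank '[[0,0,0,0,90],[0,0,0,0,90]]'| grep -E "open|grip|force"; python3 -m crank '[[0,0,0,0,90.2],[0,0,0,0,90.2]]'
```

```text
opening: 0.947
grip_force: 30.2
ft_force: [-0.3, 0.2, -2.7]
opening: 0.945
grip_force: 14.1
t: 5.23
eef_pos: [610.4, -50.6, 135.4]
tcp_rot: [-3.141, 0.001, -0.056]
ft_force: [1.1, 0.7, -1.1]
opening: 0.948
grip_force: 1.1
```

```bash
python3 -m crank '[[0,0,0,0,90],[0,0,0,0,90]]'; python3 - <<'E'
from h import *
x=cv2.resize(C["scene"]["img"][130:350,200:420],None,fx=2.5,fy=2.5,interpolation=2); cv2.imwrite("pics/d3.png",x)
E
```

```text
t: 5.4
eef_pos: [610.8, -50.8, 135.9]
tcp_rot: [3.141, -0.001, -0.056]
ft_force: [0.1, -0.4, -0.6]
opening: 0.945
grip_force: 2.8
```

View pics/d3.png

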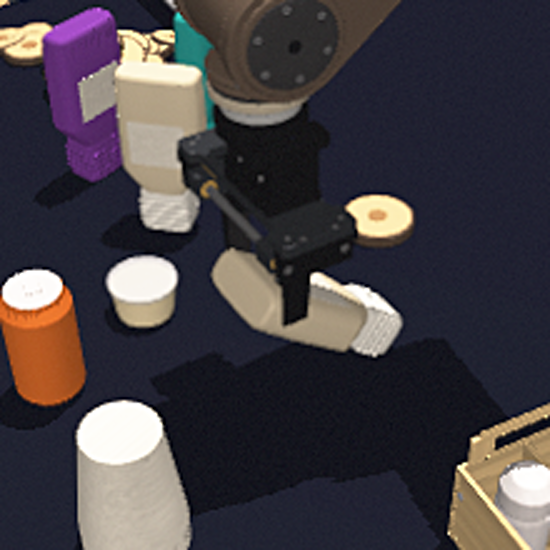

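The bottle has swung cap-down and is tilted about 40-50° (cap d3 (375,325), tail (240,280)). I'll regrip firmly and raise along the arc.

```bash
python3 -m crank '[[0,0,0,0,80],[0,0,0,0,80],[0,0,0,0,80],[-6,0,-10,0,80],[-12,0,-20,0,80],[-18,0,-28,0,80],[-18,0,-28,0,80],[-18,0,-28,0,80]]'; cat > tilt.py <<'E'
from h import *
# fit tilt phi of bottle 1 and grip distance g along its axis from the cap-shoulder silhouettes (ivory/white mask) in both views
import sys
s=env.state();p=s["eef_pos"];a=s["tcp_rot"][2];ex=np.array([np.cos(a),np.sin(a),0]);ey=np.array([-np.sin(a),np.cos(a),0]);ez=np.array([0,0,1.])
def pts(phi,g,o):  # u: cap->tail, w: thickness
    u=np.cos(phi)*ex+np.sin(phi)*ez;w=-np.sin(phi)*ex+np.cos(phi)*ez;O=p-u*g-w*o
    secs=[(0,27,22),(50,27,22),(75,46,22),(152,46,22),(190,43,19)]
    return [np.array([O+u*x+ey*y*sy+w*z*sz for x,y,z in secs[i:i+2] for sy in(-1,1) for sz in(-1,1)]) for i in range(4)]
def mask(n):
    h=cv2.cvtColor(C[n]["img"],cv2.COLOR_BGR2HSV);b=C[n]["img"].astype(int)
    return ((h[...,2]>75)&(b[...,2]>=b[...,0]-6)&(h[...,1]<110))
M={n:mask(n) for n in C}
def score(phi,g,o):
    t=0
    for n in ("scene","top"):
        m=np.zeros((480,640),np.uint8)
        for h in pts(phi,g,o):cv2.fillConvexPoly(m,cv2.convexHull(np.round(proj(n,h)).astype(np.int32)),1)
        d=cv2.dilate(m,np.ones((15,15)))>0;m=m>0
        sel=M[n]&d
        t+=(sel&m).sum()/max((sel|m).sum(),1)
    return t
r=[(score(np.radians(f),g,o),f,g,o) for f in range(0,100,5) for g in range(140,186,6) for o in(0,6)]
r.sort(reverse=True);print([(round(a,2),*b) for a,*b in r[:6]])
E
python3 tilt.py; python3 go.py
```

```text
t: 6.17
eef_pos: [592.4, -49.7, 164.9]
tcp_rot: [3.141, -0.002, -0.056]
ft_force: [0.0, 1.3, -3.3]
opening: 0.943
grip_force: 30.5
[(np.float64(1.2), 45, 176, 6), (np.float64(1.2), 45, 170, 6), (np.float64(1.18), 45, 164, 6), (np.float64(1.18), 45, 158, 6), (np.float64(1.18), 45, 182, 6), (np.float64(1.17), 40, 164, 6)]
t 6.27 pos [592.5 -49.7 163.9] yaw -3.19 F [ 0.1 -0.6 -2.6] open 89.9 grip 30.5 q [-0.19  0.53  1.71 -0.    0.91  1.43]
```

```bash
python3 -m crank '[[-6,0,-12,0,80],[-12,0,-18,0,80],[-12,0,-18,0,80],[-12,0,-18,0,89.6],[-12,0,-18,0,89.7],[-12,0,-18,0,89.8]]'; python3 tilt.py;  python3 -m crank '[[0,0,0,0,89.9],[0,0,0,0,89.9]]'; python3 tilt.py; python3 go.py
```

```text
t: 6.77
eef_pos: [580.5, -49.0, 181.7]
tcp_rot: [3.142, 0.0, -0.056]
ft_force: [0.4, -0.4, -2.9]
opening: 0.948
grip_force: 12.7
[(np.float64(1.17), 40, 170, 6), (np.float64(1.17), 40, 164, 6), (np.float64(1.17), 45, 176, 6), (np.float64(1.17), 40, 158, 6), (np.float64(1.17), 40, 176, 6), (np.float64(1.16), 45, 170, 6)]
t: 7.03
eef_pos: [580.5, -49.0, 181.6]
tcp_rot: [3.142, 0.0, -0.056]
ft_force: [-0.7, -0.2, -2.8]
opening: 0.945
grip_force: 5.8
[(np.float64(1.19), 60, 182, 6), (np.float64(1.17), 60, 176, 6), (np.float64(1.16), 60, 170, 6), (np.float64(1.14), 60, 164, 6), (np.float64(1.13), 55, 182, 6), (np.float64(1.13), 55, 170, 6)]
t 7.13 pos [580.5 -49.  181.7] yaw -3.19 F [ 0.4  0.1 -2.6] open 90.0 grip 5.7 q [-0.2   0.49  1.72 -0.    0.93  1.43]
```

```bash
python3 -m crank '[[0,0,-6,0,89.9],[0,0,-8,0,89.9],[0,0,-8,0,89.9],[0,0,-8,0,89.9]]'; python3 tilt.py; python3 -m crank '[[0,0,0,0,89.95],[0,0,0,0,89.95],[0,0,0,0,89.95]]'; python3 tilt.py; python3 go.py
```

```text
t: 7.47
eef_pos: [580.6, -49.0, 190.1]
tcp_rot: [3.141, -0.0, -0.056]
ft_force: [-0.1, -0.0, -3.0]
opening: 0.941
grip_force: 5.6
[(np.float64(1.19), 85, 182, 6), (np.float64(1.19), 85, 176, 6), (np.float64(1.18), 85, 170, 6), (np.float64(1.17), 80, 182, 6), (np.float64(1.16), 85, 164, 6), (np.float64(1.14), 80, 176, 6)]
t: 7.82
eef_pos: [580.5, -49.1, 189.7]
tcp_rot: [3.141, 0.0, -0.056]
ft_force: [-0.1, -0.6, -2.8]
opening: 0.944
grip_force: 2.8
[(np.float64(1.2), 85, 182, 6), (np.float64(1.2), 85, 176, 6), (np.float64(1.18), 85, 170, 6), (np.float64(1.17), 80, 182, 6), (np.float64(1.16), 85, 164, 6), (np.float64(1.14), 80, 176, 6)]
t 7.92 pos [580.5 -49.1 189.8] yaw -3.19 F [-0.6 -0.8 -3.4] open 89.8 grip 2.8 q [-0.2   0.48  1.72 -0.    0.95  1.43]
```

Hanging nearly vertical. I'll regrip and touch it down on the table to square it up and learn the grip height.

```bash
python3 -m crank '[[0,0,0,0,80],[0,0,0,0,80],[0,0,4,0,80],[0,0,6,0,80],[0,0,8,0,80]]' | grep -A0 -E "eef|ft_"; for i in 1; do python3 -m crank '[[0,0,2,0,80],[0,0,4,0,80],[0,0,4,0,80]]'| grep -E "eef|ft_"; done; python3 -m crank '[[0,0,2,0,80],[0,0,4,0,80],[0,0,4,0,80]]'| grep -E "eef|ft_"; python3 -m crank '[[0,0,1,0,80],[0,0,3,0,80],[0,0,3,0,80]]'| grep -E "eef|ft_"
```

```text
eef_pos: [580.8, -49.1, 181.9]
--
ft_force: [-1.6, 1.6, 21.5]
eef_pos: [582.9, -49.3, 181.3]
ft_force: [-1.0, 0.4, 24.8]
eef_pos: [584.4, -49.4, 179.2]
ft_force: [0.4, 1.7, 38.9]
eef_pos: [584.9, -49.5, 176.9]
ft_force: [0.9, 1.9, 43.1]
```

```bash
python3 -m crank '[[0,0,-6,0,80],[0,0,-6,0,80],[0,0,-6,0,89.8],[0,0,-6,0,90],[0,0,-6,0,90],[0,0,-6,0,90.2]]'; python3 -m crank '[[0,0,0,0,90.4],[0,0,0,0,90.4],[0,0,0,0,90.4],[0,0,0,0,90.4]]'; python3 tilt.py
```

```text
t: 9.58
eef_pos: [580.6, -49.0, 176.5]
tcp_rot: [-3.142, 0.0, -0.056]
ft_force: [-0.6, 0.5, 3.4]
opening: 0.946
grip_force: 1.9
t: 9.92
eef_pos: [580.4, -49.0, 176.5]
tcp_rot: [3.142, 0.001, -0.056]
ft_force: [1.1, -0.0, 1.2]
opening: 0.953
grip_force: 2.3
[(np.float64(1.25), 80, 176, 6), (np.float64(1.23), 80, 182, 6), (np.float64(1.22), 80, 170, 6), (np.float64(1.19), 80, 164, 6), (np.float64(1.19), 85, 176, 6), (np.float64(1.18), 85, 170, 6)]
```

```bash
sed -i 's/^r=\[.*/r=[(score(np.radians(f),g,o),f,g,o) for f in range(72,106,3) for g in (173,177,181) for o in range(-15,22,4)]/' tilt.py; python3 -m crank '[[0,0,0,0,91],[0,0,0,0,92],[0,0,0,0,92],[0,0,0,0,92],[0,0,0,0,92]]';  python3 tilt.py
```

```text
t: 10.43
eef_pos: [580.5, -49.1, 176.8]
tcp_rot: [3.141, 0.0, -0.056]
ft_force: [0.0, -0.4, -0.4]
opening: 0.967
grip_force: 0.3
[(np.float64(1.37), 75, 173, 21), (np.float64(1.37), 75, 177, 21), (np.float64(1.36), 75, 177, 17), (np.float64(1.35), 75, 173, 17), (np.float64(1.34), 75, 181, 17), (np.float64(1.33), 78, 177, 13)]
```

```bash
python3 - <<'E'
from h import *
x=cv2.resize(C["scene"]["img"][150:310,250:410],None,fx=2.5,fy=2.5,interpolation=2);y=cv2.resize(C["top"]["img"][150:310,250:410],None,fx=2.5,fy=2.5,interpolation=2); cv2.imwrite("pics/d4.png",np.hstack([x,y]))
E
```

```text
(no output)
```

View pics/d4.png

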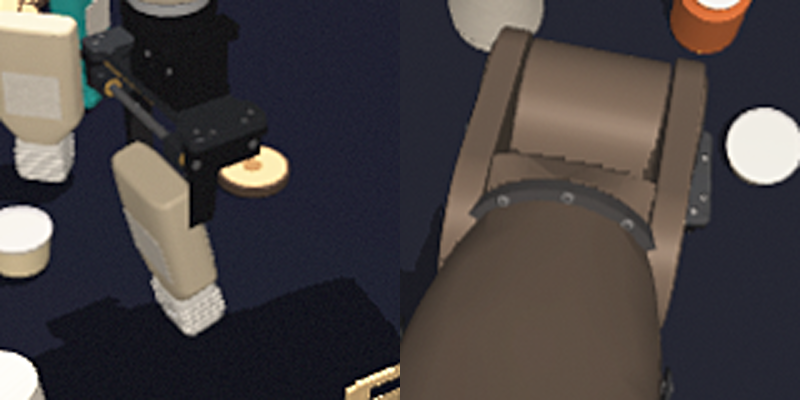

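The bottle leans about 15°, tail away from the robot (tail d4 (150,165), cap (190,305)), and is going over. I'll catch it now, moving the tool out towards it.

```bash
python3 -m crank '[[12,0,2,0,92],[16,0,4,0,80],[16,0,4,0,80],[16,0,4,0,80]]'; python3 tilt.py
```

```text
t: 10.97
eef_pos: [597.8, -50.0, 174.0]
tcp_rot: [3.141, -0.004, -0.056]
ft_force: [0.6, 0.1, 8.7]
opening: 0.949
grip_force: 30.1
[(np.float64(1.36), 72, 177, 17), (np.float64(1.35), 72, 173, 17), (np.float64(1.34), 72, 181, 17), (np.float64(1.33), 72, 173, 21), (np.float64(1.33), 72, 173, 13), (np.float64(1.32), 72, 177, 21)]
```

```bash
sed -i 's/^r=\[.*/r=[(score(np.radians(f),g,o),f,g,o) for f in range(57,106,3) for g in (165,171,177,183) for o in range(-12,25,4)]/' tilt.py; python3 -m crank '[[0,0,-8,0,80],[0,0,-16,0,80],[0,0,-24,0,80],[0,0,-24,0,80],[0,0,-24,0,89.7],[0,0,-24,0,89.9],[0,0,-24,0,89.9],[0,0,-24,0,89.9],[0,0,-24,0,89.9]]'; python3 tilt.py; python3 go.py
```

```text
t: 11.82
eef_pos: [596.4, -49.9, 196.5]
tcp_rot: [-3.142, 0.001, -0.056]
ft_force: [1.3, 1.1, -2.5]
opening: 0.943
grip_force: 14.2
[(np.float64(1.37), 69, 171, 24), (np.float64(1.37), 69, 177, 20), (np.float64(1.37), 69, 171, 20), (np.float64(1.36), 72, 177, 16), (np.float64(1.35), 72, 183, 16), (np.float64(1.35), 69, 183, 20)]
t 11.92 pos [596.5 -49.9 196.6] yaw -3.19 F [-0.3 -0.5 -2.9] open 90.2 grip 14.2 q [-0.19  0.49  1.67 -0.    0.98  1.43]
```

```bash
python3 -m crank '[[0,0,0,0,90],[0,0,0,0,90],[0,0,0,0,90.05],[0,0,0,0,90.05],[0,0,0,0,90.05]]'; python3 tilt.py; python3 go.py
```

```text
t: 12.33
eef_pos: [596.5, -50.0, 196.8]
tcp_rot: [3.142, -0.0, -0.056]
ft_force: [-0.4, -0.3, -3.3]
opening: 0.953
grip_force: 12.6
[(np.float64(1.37), 69, 171, 24), (np.float64(1.36), 69, 177, 20), (np.float64(1.36), 69, 171, 20), (np.float64(1.36), 72, 177, 16), (np.float64(1.35), 72, 183, 16), (np.float64(1.35), 72, 171, 16)]
t 12.43 pos [596.5 -49.9 196.8] yaw -3.19 F [-0.4  0.7 -2.5] open 90.0 grip 12.6 q [-0.19  0.49  1.67 -0.    0.98  1.43]
```

```bash
python3 -m crank '[[0,0,0,0,90.2],[0,0,0,0,90.25],[0,0,0,0,90.25]]'; python3 tilt.py;python3 -m crank '[[0,0,0,0,90.3],[0,0,0,0,90.3],[0,0,0,0,90.3]]'; python3 tilt.py; python3 go.py
```

```text
t: 12.68
eef_pos: [596.5, -49.9, 196.9]
tcp_rot: [3.141, -0.0, -0.056]
ft_force: [0.4, -0.0, -2.3]
opening: 0.949
grip_force: 10.7
[(np.float64(1.37), 69, 171, 24), (np.float64(1.36), 69, 177, 20), (np.float64(1.36), 69, 171, 20), (np.float64(1.35), 72, 177, 16), (np.float64(1.35), 72, 183, 16), (np.float64(1.35), 72, 171, 16)]
t: 13.03
eef_pos: [596.5, -49.9, 196.8]
tcp_rot: [3.142, -0.0, -0.056]
ft_force: [-0.1, -0.5, -1.5]
opening: 0.951
grip_force: 10.3
[(np.float64(1.37), 69, 171, 24), (np.float64(1.36), 69, 177, 20), (np.float64(1.36), 69, 171, 20), (np.float64(1.35), 72, 177, 16), (np.float64(1.35), 72, 183, 16), (np.float64(1.35), 69, 183, 20)]
t 13.13 pos [596.5 -49.9 196.8] yaw -3.19 F [ 1.2 -0.  -3.2] open 90.3 grip 10.3 q [-0.19  0.49  1.67 -0.    0.98  1.43]
```

```bash
python3 -m crank '[[0,0,4,0,90.2],[0,0,8,0,90.2],[0,0,10,0,90.2],[0,0,10,0,90.2]]'|grep -E "eef|ft_|grip"; for i in 1; do python3 -m crank '[[0,0,2,0,90.2],[0,0,2,0,90.2]]'|grep -E "eef|ft_|grip"; done; python3 -m crank '[[0,0,2,0,90.2],[0,0,2,0,90.2]]'|grep -E "eef|ft_|grip"; python3 -m crank '[[0,0,2,0,90.2],[0,0,2,0,90.2]]'|grep -E "eef|ft_|grip"; python3 tilt.py
```

```text
eef_pos: [596.2, -49.9, 186.0]
ft_force: [0.6, -0.1, -3.2]
grip_force: 11.1
eef_pos: [596.5, -49.9, 184.5]
ft_force: [0.1, -0.2, -3.0]
grip_force: 11.1
eef_pos: [596.4, -49.9, 182.6]
ft_force: [-0.0, 0.6, -2.4]
grip_force: 11.1
eef_pos: [596.4, -49.9, 180.6]
ft_force: [0.2, 0.3, -2.8]
grip_force: 11.1
[(np.float64(1.37), 69, 177, 20), (np.float64(1.37), 72, 177, 16), (np.float64(1.37), 69, 171, 20), (np.float64(1.36), 69, 171, 24), (np.float64(1.35), 69, 177, 24), (np.float64(1.35), 69, 183, 20)]
```

```bash
for i in 1; do python3 -m crank '[[0,0,2,0,90.2],[0,0,2,0,90.2]]'|grep -E "eef|ft_|grip"; done; python3 -m crank '[[0,0,2,0,90.2],[0,0,2,0,90.2]]'|grep -E "eef|ft_|grip"; python3 -m crank '[[0,0,2,0,90.2],[0,0,2,0,90.2]]'|grep -E "eef|ft_|grip"
```

```text
eef_pos: [596.4, -49.9, 178.5]
ft_force: [-0.4, 0.1, -2.6]
grip_force: 11.1
eef_pos: [596.4, -49.9, 176.5]
ft_force: [-0.5, -0.1, -3.7]
grip_force: 11.1
eef_pos: [596.7, -50.0, 174.8]
ft_force: [0.4, -0.6, -1.1]
grip_force: 12.0
```

```bash
python3 -m crank '[[-5,0,0.5,0,90.2],[-10,0,0,0,90.2],[-15,0,0,0,90.2],[-20,0,0,0,90.2],[-25,0,0,0,90.2],[-30,0,0,0,90.2],[-30,0,0,0,90.2]]';python3 tilt.py
```

```text
t: 15.15
eef_pos: [565.5, -48.2, 174.8]
tcp_rot: [3.142, 0.001, -0.056]
ft_force: [0.5, -0.1, -2.4]
opening: 0.95
grip_force: 12.6
[(np.float64(1.34), 78, 171, 20), (np.float64(1.33), 78, 165, 20), (np.float64(1.33), 78, 177, 16), (np.float64(1.32), 78, 171, 16), (np.float64(1.32), 75, 171, 24), (np.float64(1.32), 78, 177, 20)]
```

```bash
python3 -m crank '[[0,0,1,0,90.2],[-5,0,2,0,90.2],[-10,0,2,0,90.2],[-15,0,2.5,0,90.2],[-20,0,3,0,90.2],[-25,0,4,0,90.2],[-25,0,4,0,90.2]]';python3 tilt.py
```

```text
t: 15.83
eef_pos: [541.2, -46.9, 171.3]
tcp_rot: [3.141, -0.001, -0.056]
ft_force: [-1.1, 0.5, 6.1]
opening: 0.951
grip_force: 22.4
[(np.float64(1.3), 84, 165, 24), (np.float64(1.29), 84, 171, 20), (np.float64(1.28), 84, 171, 24), (np.float64(1.27), 87, 171, 16), (np.float64(1.27), 84, 177, 20), (np.float64(1.27), 84, 165, 20)]
```

```bash
python3 -m crank '[[0,0,-1.5,0,90.2],[0,0,-1.5,0,91],[0,0,-1.5,0,92],[0,0,-1.5,0,95.1],[0,0,-1.5,0,95.1],[0,0,-1.5,0,95.1],[0,0,-1.5,0,95.1]]';python3 tilt.py
```

```text
t: 16.52
eef_pos: [541.6, -46.9, 172.3]
tcp_rot: [3.142, 0.0, -0.056]
ft_force: [0.1, 0.6, 0.0]
opening: 0.998
grip_force: 0.0
[(np.float64(1.28), 84, 165, 24), (np.float64(1.28), 84, 171, 24), (np.float64(1.27), 87, 171, 16), (np.float64(1.27), 84, 171, 20), (np.float64(1.27), 84, 177, 20), (np.float64(1.26), 87, 171, 20)]
```

```bash
python3 -m crank '[[0,0,-30,0,95.1],[0,0,-60,0,95.1],[0,0,-60,0,95.1]]' | head -2; cat > fit.py <<'E'
# standing-bottle fit: x y yaw with z=0, by silhouettes; args x0 y0 yaw0 [cams]
import tilt0 as T, sys
from h import *
from scipy.optimize import minimize
x0,y0,w0=map(float,sys.argv[1:4]);cams=sys.argv[4].split(",") if len(sys.argv)>4 else["scene","top"]
secs=[(0,27,22),(50,27,22),(75,46,22),(152,46,22),(190,43,18)]
def sc(q,lean=0):
    a=np.radians(q[2]);u=np.array([np.sin(np.radians(lean)),0,np.cos(np.radians(lean))]);wy=np.array([-np.sin(a),np.cos(a),0]);wz=np.cross(u,wy);wz/=np.linalg.norm(wz);t=0
    for n in cams:
        m=np.zeros((480,640),np.uint8)
        for i in range(4):
            P=np.array([[q[0],q[1],0]+u*x+wy*y*sy+wz*z*sz for x,y,z in secs[i:i+2] for sy in(-1,1) for sz in(-1,1)])
            cv2.fillConvexPoly(m,cv2.convexHull(np.round(proj(n,P)*16).astype(np.int32)),1,shift=4)
        d=cv2.dilate(m,np.ones((11,11)))>0;m=m>0;s=T.mask(n)&d
        t-=(s&m).sum()/(s|m).sum()
    return t/len(cams)
for lean in(0,5,12,18):
    b=min((minimize(sc,[x0+dx,y0,w0],args=(lean,),method="Nelder-Mead",options=dict(initial_simplex=[[x0+dx,y0,w0],[x0+dx+12,y0,w0],[x0+dx,y0+12,w0],[x0+dx,y0,w0+10]],maxiter=70)) for dx in(-10,10)),key=lambda r:r.fun)
    print(lean,b.x.round(1),round(b.fun,3))
E
cat > tilt0.py <<'E'
from h import *
_m={}
def mask(n):
    if n not in _m:
        b=C[n]["img"].astype(int);h=cv2.cvtColor(C[n]["img"],cv2.COLOR_BGR2HSV)
        _m[n]=(h[...,2]>75)&(b[...,2]>=b[...,0]-6)&(h[...,1]<110)
    return _m[n]
E
python3 fit.py 561 -48 -3 scene; python3 fit.py 553 -333 -45 scene,top
```

```text
t: 16.87
eef_pos: [543.3, -47.2, 237.1]
0 [551.  -45.8 -16.2] -0.91
5 [543.6 -44.2 -15.2] -0.851
12 [530.  -48.1  -7.6] -0.71
18 [492.9 -79.7   9.2] -0.643
0 [ 553.4 -334.9  -64.6] -0.677
5 [ 546.4 -333.3  -56. ] -0.666
12 [ 544.5 -335.5  -35.1] -0.642
18 [ 530.5 -335.4  -34.1] -0.598
```

bottle_1 now stands upright on its cap at (551,-46). I'll regrip it across its 40 mm thickness, and refine the crate pose while turning the tool.

```bash
python3 -m crank '[[8,0,0,-70,95.1],[8,0,0,-70,95.1],[8,0,0,-70,95.1],[8,0,0,-70,95.1],[8,0,0,-70,95.1],[8,0,0,-70,95.1],[8,0,0,-70,95.1],[8,0,0,-70,95.1],[8,0,0,-70,95.1],[8,0,0,-70,95.1]]' | head -3; python3 go.py 551 -46 170 79; python3 fit.py 551 -46 -14 scene
cat > crate.py <<'E'
from h import *
from scipy.optimize import minimize
S=[]
for n in C:
    x,y,w,h=dict(scene=(370,280,150,150),top=(95,210,145,100))[n]
    hs=cv2.cvtColor(C[n]["img"],cv2.COLOR_BGR2HSV);m=np.zeros((480,640),np.uint8)
    m[y:y+h,x:x+w]=((hs[...,0]>8)&(hs[...,0]<32)&(hs[...,1]>50)&(hs[...,2]>70))[y:y+h,x:x+w]
    m=cv2.morphologyEx(m,cv2.MORPH_OPEN,np.ones((3,3)))
    c=max(cv2.findContours(m,cv2.RETR_EXTERNAL,cv2.CHAIN_APPROX_NONE)[0],key=cv2.contourArea)
    f=np.zeros_like(m);cv2.drawContours(f,[c],-1,1,-1);S.append((n,f>0))
def sc(q,pr=0):
    a=np.radians(q[2]);R=np.array([[np.cos(a),-np.sin(a),0],[np.sin(a),np.cos(a),0],[0,0,1]]);t=[]
    B=lambda x0,x1,y0,y1,z:np.array([[x,y,k] for x in(x0,x1) for y in(y0,y1) for k in(0,z)])
    for n,f in S:
        m=np.zeros((480,640),np.uint8)
        for b in(B(-63.5,63.5,-111.5,111.5,85),B(-45,45,-111.5,-106.5,115),B(-45,45,106.5,111.5,115)):
            cv2.fillConvexPoly(m,cv2.convexHull(np.round(proj(n,b@R.T+[q[0],q[1],0])*16).astype(np.int32)),1,shift=4)
        m=m>0;t.append((m&f).sum()/(m|f).sum())
    return t if pr else -sum(t)
r=minimize(sc,[538,295.5,-7.7],method="Nelder-Mead",options=dict(initial_simplex=[[538,295.5,-7.7],[546,295,-7],[538,303,-7],[534,295,-4]]))
print(r.x,sc(r.x,1));a=np.radians(r.x[2])
for s in(1,-1):print(["right","left"][s>0],r.x[:2]+np.array([[np.cos(a),-np.sin(a)],[np.sin(a),np.cos(a)]])@[-30.5,s*54.5])
E
python3 crate.py
```

```text
t: 17.9
eef_pos: [549.2, -47.2, 231.0]
tcp_rot: [-3.139, 0.001, 1.173]
t 17.90 pos [549.2 -47.2 231. ] yaw 67.18 F [ 1.  -0.  -0.2] open 95.3 grip 0.0 q [-0.21  0.39  1.74 -0.    1.01  0.19]
shift 1.9 1.2 61.0 turn -11.82
0 [551.3 -47.2 -15.4] -0.912
5 [542.3 -46.7 -13.8] -0.859
12 [524.9 -48.9 -11.9] -0.728
18 [ 4.929e+02 -7.770e+01 -2.000e-01] -0.644
[540.65088155 298.15722105  -7.94112205] [np.float64(0.9747059921597909), np.float64(0.7703006462489463)]
left [517.97282948 356.34833682]
right [502.91388932 248.39358555]
```

```bash
python3 -m crank '[[1,1,0,-5,95.1],[1,1,0,-9,95.1],[1,1,15,-9,95.1],[1,1,30,-9,95.1],[1,1,45,-9,95.1],[1,1,58,-9,95.1],[1,1,62,-9,95.1],[1,1,62,-9,95.1]]'; python3 -m crank '[[0,0,0,0,20],[0,0,0,0,20],[0,0,0,0,20],[0,0,0,0,20],[0,0,0,0,20],[0,0,0,0,20],[0,0,0,0,20],[0,0,0,0,20]]'
python3 - <<'E'
from h import *
n="top";m=[]
import crate
for n,f in crate.S:
    print(n,f.sum(),cv2.boundingRect(f.astype(np.uint8)))
    crate.S_all=list(crate.S)
from scipy.optimize import minimize
for k in(0,1):
    crate.S[:]=[crate.S_all[k]]
    r=minimize(crate.sc,[538,295.5,-7.7],method="Nelder-Mead",options=dict(initial_simplex=[[538,295.5,-7.7],[546,295,-7],[538,303,-7],[534,295,-4]]));print(crate.S[0][0],r.x,r.fun)
E
```

```text
t: 18.77
eef_pos: [550.5, -46.7, 169.3]
tcp_rot: [-3.139, 0.0, 1.321]
ft_force: [0.7, 0.6, 0.7]
opening: 0.999
grip_force: 0.0
t: 19.43
eef_pos: [550.9, -46.8, 170.4]
tcp_rot: [3.142, 0.0, 1.323]
ft_force: [-1.4, 0.3, 0.7]
opening: 0.499
grip_force: 4.2
[540.40959723 298.34097451  -8.01355926] [np.float64(0.9757598359127354), np.float64(0.773008725021109)]
left [517.80513242 356.5607149 ]
right [502.60972062 248.62508844]
scene 10510 (379, 288, 133, 142)
top 5524 (102, 221, 124, 73)
scene [540.17840998 298.57083716  -8.03426519] -0.9757530541825982
top [540.26376151 298.33373849  -7.94743977] -0.7723885842823001
```

```bash
python3 -m crank '[[0,0,0,0,20],[0,0,0,0,20],[0,0,0,0,20],[0,0,0,0,20],[0,0,-8,0,20],[0,0,-20,0,20],[0,0,-20,0,20]]'; python3 go.py 517.2 355.9 300 82
```

```text
t: 20.12
eef_pos: [551.5, -47.0, 192.0]
tcp_rot: [3.139, 0.0, 1.323]
ft_force: [-0.1, 0.0, -1.9]
opening: 0.445
grip_force: 53.6
t 20.12 pos [551.5 -47.  192. ] yaw 75.81 F [-0.1  0.  -1.9] open 42.4 grip 53.6 q [-0.2   0.44  1.79 -0.    0.92  0.04]
shift 382.2 -132.0 -108.0 turn -6.19
```

```bash
python3 -m crank '[[0,0,-30,0,20],[0,0,-60,0,20],[0,0,-90,0,20],[20,-7,-115,0,20],[45,-15,-118,-3,20],[75,-26,-118,-6,20],[107,-37,-118,-6,20],[140,-48,-118,-6,20],[172,-59,-118,-6,20],[205,-71,-118,-6,20]]'|head -3;python3 -m crank '[[32,-8,0,0,20],[65,-16,0,0,20],[97,-24,0,0,20],[125,-31,0,0,20],[150,-37,0,0,20],[165,-42,0,0,20],[170,-43,0,0,20],[170,-43,0,0,20]]'; python3 go.py 517.2 355.9 200 82
```

```text
t: 20.95
eef_pos: [531.8, 170.7, 307.9]
tcp_rot: [-3.141, 0.0, 1.428]
t: 21.62
eef_pos: [513.7, 344.3, 307.7]
tcp_rot: [-3.141, 0.001, 1.429]
ft_force: [-0.6, 0.1, -2.7]
opening: 0.441
grip_force: 47.3
t 21.62 pos [513.7 344.3 307.7] yaw 81.89 F [-0.6  0.1 -2.7] open 41.9 grip 47.3 q [ 0.48  0.42  1.48 -0.    1.25  0.63]
shift 12.0 1.9 107.7 turn -0.11
```

```bash
python3 -m crank '[[6,1,10,0,20],[12,2,25,0,20],[12,2,37,0,20],[12,2,37,0,20]]' | head -3; sed -e 's/\[q\[0\],q\[1\],0\]/[q[0],q[1],Z]/' -e 's/^secs/Z=float(sys.argv[5]);secs/' -e 's/(0,5,12,18)/(-6,-3,0,3,6)/' fit.py > fitz.py; python3 fitz.py 517 356 -8 scene 100; python3 go.py 517.2 355.9 200 82
python3 - <<'E'
from h import *
y=cv2.resize(C["top"]["img"][180:310,80:240],None,fx=2.5,fy=2.5,interpolation=2);x=cv2.resize(C["scene"]["img"][220:430,360:520],None,fx=2.5,fy=2.5,interpolation=2);o=np.zeros((525,800,3),np.uint8);o[:525,:400]=x;o[:325,400:]=y;cv2.imwrite("pics/e1.png",o)
E
```

```text
t: 21.95
eef_pos: [517.4, 353.9, 268.2]
tcp_rot: [-3.138, 0.003, 1.427]
-6 [551.1 361.5 -32.4] -0.699
-3 [539.9 358.2  23.6] -0.714
0 [535.1 359.7  29.7] -0.714
3 [525.8 359.6  31.9] -0.714
6 [512.5 357.6  24.1] -0.714
t 22.05 pos [518.  354.4 270.9] yaw 81.74 F [ 0.3  0.1 -1.7] open 41.8 grip 47.3 q [ 0.49  0.46  1.5  -0.    1.18  0.64]
shift 1.3 -1.0 70.9 turn -0.26
```

View pics/e1.png

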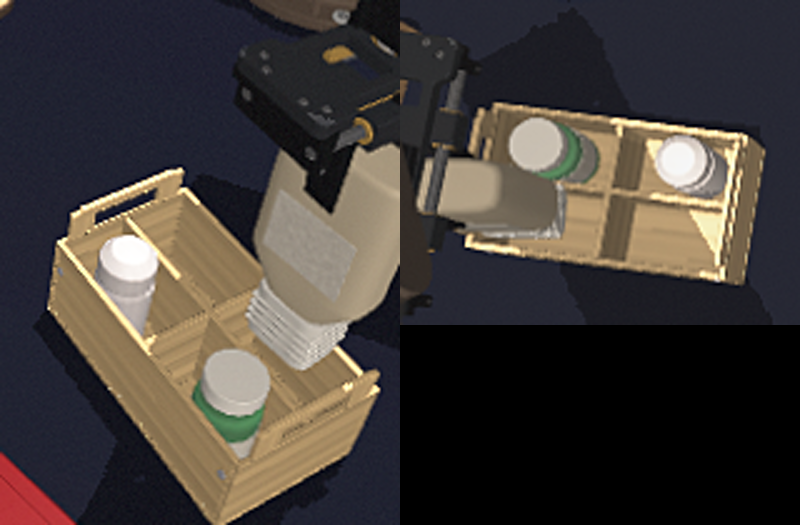

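The bottle hangs over the left cell, width along the crate (cap bottom at e1 (302,368)). I'll compare the observed cap corners with the predicted ones.

```bash
python3 - <<'E'
from h import *
from scipy.optimize import least_squares
a=np.radians(-8.2);ex=np.array([np.cos(a),np.sin(a)]);ey=np.array([-np.sin(a),np.cos(a)])
for z in(0,50):
  for sx in(-22,22):
    for sy in(-27,27):
      P=np.r_[np.array([518,354.4])+ex*sx+ey*sy,101+z]
      s=proj("scene",P)[0];t=proj("top",P)[0];print(z,sx,sy,((s-[360,220])*2.5).round(),((t-[80,180])*2.5+[400,0]).round())
E
```

```text
0 -22 -27 [290. 294.] [558. 243.]
0 -22 27 [341. 348.] [494. 234.]
0 22 -27 [244. 317.] [568. 192.]
0 22 27 [294. 373.] [505. 183.]
50 -22 -27 [306. 249.] [537. 238.]
50 -22 27 [360. 304.] [470. 229.]
50 22 -27 [258. 272.] [547. 184.]
50 22 27 [311. 329.] [481. 175.]
```

Predicted and observed corners agree to a few mm, so I'll lower gently.

```bash
python3 -m crank '[[1,-1,6,0,20],[1,-1,12,0,20],[1,-1,18,0,20],[1,-1,24,0,20],[1,-1,30,0,20],[1,-1,36,0,20],[1,-1,42,0,20],[1,-1,42,0,20]]'; python3 go.py
```

```text
t: 22.92
eef_pos: [516.4, 356.3, 227.8]
tcp_rot: [-3.14, 0.001, 1.428]
ft_force: [-0.3, -0.6, -4.0]
opening: 0.446
grip_force: 47.3
t 22.92 pos [516.4 356.3 227.8] yaw 81.82 F [-0.3 -0.6 -4. ] open 42.4 grip 47.3 q [ 0.5   0.5   1.56 -0.    1.08  0.64]
```

```bash
python3 -m crank '[[0,0,6,0,20],[0,0,12,0,20],[0,0,18,0,20],[0,0,24,0,20],[0,0,24,0,20]]'; python3 go.py
```

```text
t: 23.33
eef_pos: [516.4, 356.2, 203.8]
tcp_rot: [-3.14, 0.001, 1.428]
ft_force: [-0.1, -0.3, -3.3]
opening: 0.444
grip_force: 47.3
t 23.33 pos [516.4 356.2 203.8] yaw 81.81 F [-0.1 -0.3 -3.3] open 42.2 grip 47.3 q [ 0.5   0.52  1.59 -0.    1.03  0.64]
```

```bash
python3 -m crank '[[0,0,6,0,20],[0,0,12,0,20],[0,0,18,0,20],[0,0,23,0,20],[0,0,23,0,20]]'|grep -E "eef|ft_"; python3 -m crank '[[0,0,2,0,20],[0,0,3,0,20],[0,0,3,0,20]]'|grep -E "eef|ft_";python3 -m crank '[[0,0,1,0,20],[0,0,2,0,20],[0,0,2,0,20]]'|grep -E "eef|ft_"
```

```text
eef_pos: [516.4, 356.2, 181.0]
ft_force: [-0.3, 0.4, -4.2]
eef_pos: [516.8, 356.5, 179.3]
ft_force: [0.1, 0.6, -2.3]
eef_pos: [516.8, 356.4, 177.2]
ft_force: [0.4, -0.0, -3.3]
```

```bash
python3 -m crank '[[0,0,1,0,20],[0,0,1.5,0,20],[0,0,1.5,0,20]]'|grep -E "eef|ft_"; python3 -m crank '[[0,0,1,0,20],[0,0,1.5,0,20],[0,0,1.5,0,20]]'|grep -E "eef|ft_"
```

```text
eef_pos: [517.1, 356.6, 176.9]
ft_force: [-1.6, -1.2, 7.0]
eef_pos: [517.3, 356.8, 176.9]
ft_force: [-2.5, -2.4, 17.7]
```

Floor reached at the expected height. Releasing and retreating.

```bash
python3 -m crank '[[0,0,-2,0,20],[0,0,-2,0,50],[0,0,-2,0,60],[0,0,-2,0,75],[0,0,-2,0,75],[0,0,-2,0,75],[0,0,-2,0,75]]'; python3 -m crank '[[0,0,-15,0,75],[0,0,-40,0,95],[0,0,-80,0,95],[0,0,-115,0,95],[0,0,-115,0,95]]'|head -2; python3 go.py 553.4 -334 290 43; sed -i 's/(-6,-3,0,3,6)/(-3,0,3)/' fitz.py; python3 fitz.py 517 356 -8 scene 6;  python3 fit.py 553 -333 -47 scene,top; python3 fit.py 553 -333 -47 scene
```

```text
t: 25.33
eef_pos: [516.8, 356.4, 176.0]
tcp_rot: [-3.141, 0.0, 1.428]
ft_force: [-0.6, 0.0, -0.7]
opening: 0.772
grip_force: 0.0
t: 25.75
eef_pos: [518.4, 357.4, 298.1]
t 25.75 pos [518.4 357.4 298.1] yaw 81.82 F [ 0.2 -0.8  0.8] open 93.4 grip 0.0 q [ 0.5   0.44  1.47 -0.    1.22  0.64]
shift -679.3 133.1 8.1 turn 38.82
-3 [530.5 355.2  -5.7] -0.785
0 [520.2 354.1  -4.6] -0.782
3 [511.2 358.6  -8.6] -0.782
0 [ 553.4 -334.   -64.7] -0.678
5 [ 544.8 -335.2  -59.7] -0.667
12 [ 544.5 -334.9  -35.4] -0.642
18 [ 531.4 -335.3  -35.7] -0.6
0 [ 554.5 -331.3  -64.1] -0.822
5 [ 547.2 -327.6  -62.8] -0.81
12 [ 536.5 -322.8  -57.1] -0.751
18 [ 528.  -319.4  -48.5] -0.688
```

```bash
python3 -m crank '[[-40,8,0,0,95],[-80,16,0,7,95],[-120,24,0,14,95],[-160,32,0,20,95],[-200,40,0,27,95],[-240,48,0,34,95],[-280,55,0,39,95],[-320,63,0,39,95],[-360,70,0,39,95],[-400,78,0,39,95]]'|head -2; python3 -c "
import sys" ; python3 fit.py 554 -333 43 scene,top; python3 go.py 554 -333 290 43
```

```text
t: 26.88
eef_pos: [536.4, -52.5, 290.4]
0 [ 554.7 -335.1   40.1] -0.881
5 [ 547.3 -337.    32.3] -0.847
12 [ 535.3 -338.9   38.2] -0.76
18 [ 524.5 -342.1   40.1] -0.671
t 26.98 pos [537.  -55.3 290.1] yaw 42.53 F [-0.2 -0.1 -0.4] open 95.0 grip 0.0 q [-0.22  0.31  1.69 -0.    1.14  0.6 ]
shift -175.2 216.1 0.1 turn -0.47
```

```bash
python3 -m crank '[[-26,33,0,-7,95],[-52,65,0,-14,95],[-78,97,0,-21,95],[-104,129,0,-28,95],[-130,161,0,-35,95],[-150,190,0,-42,95],[-170,210,0,-49,95],[-176,218,0,-56,95],[-176,218,0,-63,95],[-176,218,0,-70,95]]'|head -2; python3 -m crank '[[0,0,0,-7,95],[0,0,20,-14,95],[0,0,40,-18,95],[0,0,60,-18,95],[0,0,60,-18,95]]'|head -3; python3 go.py 554.7 -335.1 170 130
```

```text
t: 27.82
eef_pos: [556.0, -330.5, 289.7]
t: 28.23
eef_pos: [555.1, -328.6, 226.7]
tcp_rot: [-3.14, -0.007, 2.284]
t 28.23 pos [ 555.1 -328.6  226.7] yaw 130.84 F [-0.5  0.3 -0.3] open 94.8 grip 0.0 q [-0.64  0.53  1.51  0.    1.11 -1.35]
shift -4.7 -4.6 56.7 turn 0.84
```

```bash
python3 -m crank '[[-4,-4,0,0,95],[-4,-4,15,0,95],[-4,-4,30,0,95],[-4,-4,45,0,95],[-4,-4,57,0,95],[-4,-4,57,0,95]]'; python3 go.py 554.7 -335.1 170 130
```

```text
t: 28.73
eef_pos: [555.4, -335.6, 172.9]
tcp_rot: [-3.141, -0.002, 2.283]
ft_force: [-0.6, 0.6, -1.0]
opening: 1.0
grip_force: 0.0
t 28.73 pos [ 555.4 -335.6  172.9] yaw 130.79 F [-0.6  0.6 -1. ] open 95.1 grip 0.0 q [-0.65  0.59  1.56 -0.    1.   -1.36]
shift 0.8 -0.2 2.9 turn 0.79
```

```bash
python3 -m crank '[[0,0,0,0,60],[0,0,0,0,50],[0,0,0,0,45],[0,0,0,0,42],[0,0,0,0,20],[0,0,0,0,20],[0,0,0,0,20],[0,0,0,0,20],[0,0,0,0,20],[0,0,0,0,20]]'|tail -3; python3 -m crank '[[0,0,0,0,20],[0,0,0,0,20],[0,0,-10,0,20],[0,0,-25,0,20],[0,0,-50,0,20],[0,0,-80,0,20],[0,0,-110,0,20],[0,0,-130,0,20],[0,0,-135,0,20]]'; python3 go.py 502 248 307 82
```

```text
ft_force: [0.7, 0.1, 0.2]
opening: 0.421
grip_force: 29.7
t: 30.32
eef_pos: [556.2, -336.0, 313.6]
tcp_rot: [3.14, 0.005, 2.283]
ft_force: [-0.1, 0.1, -2.6]
opening: 0.422
grip_force: 29.7
t 30.32 pos [ 556.2 -336.   313.6] yaw 130.82 F [-0.1  0.1 -2.6] open 40.2 grip 29.7 q [-0.65  0.46  1.39 -0.    1.28 -1.36]
shift 477.4 340.7 6.6 turn 48.82
```

```bash
python3 -m crank '[[20,14,0,7,20],[50,36,0,14,20],[82,59,0,21,20],[115,82,0,28,20],[148,106,0,35,20],[180,128,0,42,20],[213,152,0,48.8,20],[246,176,0,48.8,20],[279,199,0,48.8,20],[310,221,0,48.8,20]]'|head -3; python3 go.py 502 248 307 82
```

```text
t: 31.15
eef_pos: [519.2, 45.5, 308.5]
tcp_rot: [-3.14, 0.0, 1.431]
t 31.15 pos [519.2  45.5 308.5] yaw 82.01 F [ 0.9  0.5 -2.6] open 39.8 grip 30.0 q [-0.04  0.27  1.7   0.    1.17  0.1 ]
shift 198.2 -45.2 1.5 turn 0.01
```

```bash
python3 -m crank '[[33,-7,0,0,20],[66,-15,0,0,20],[99,-22,0,0,20],[132,-30,0,0,20],[160,-36,0,0,20],[182,-41,0,0,20],[195,-44,0,0,20],[198,-45,0,0,20],[198,-45,0,0,20],[198,-45,0,0,20]]'|head -3; python3 go.py 502 248 270 82; python3 - <<'E'
from h import *
import tilt0 as T
s=env.state();p=s["eef_pos"];zb=p[2]-171
# silhouette fit of hanging bottle: x,y only at assumed upright, print IoU map best
from scipy.optimize import minimize
secs=[(0,27,22),(50,27,22),(75,46,22),(140,46,22)]
a=np.radians(-8);wy=np.array([-np.sin(a),np.cos(a),0]);wz=np.array([np.cos(a),np.sin(a),0])
def sc(q):
    t=0
    for n in C:
        m=np.zeros((480,640),np.uint8)
        for i in range(3):
            P=np.array([[q[0],q[1],zb+x]+wy*y*sy+wz*z*sz for x,y,z in secs[i:i+2] for sy in(-1,1) for sz in(-1,1)])
            cv2.fillConvexPoly(m,cv2.convexHull(np.round(proj(n,P)*16).astype(np.int32)),1,shift=4)
        m=m>0;d=cv2.dilate(m.astype(np.uint8),np.ones((9,9)))>0
        S=T.mask(n)&d;t-=(S&m).sum()/(S|m).sum()
    return t
print(p,sc(p[:2]),minimize(sc,p[:2],method="Nelder-Mead",options=dict(initial_simplex=[p[:2],p[:2]+[8,0],p[:2]+[0,8]])).x)
E
```

```text
t: 31.98
eef_pos: [503.3, 244.9, 308.9]
tcp_rot: [-3.141, 0.001, 1.431]
t 31.98 pos [503.3 244.9 308.9] yaw 82.00 F [-0.4  0.2 -3.5] open 40.1 grip 30.0 q [ 0.33  0.33  1.62 -0.    1.2   0.47]
shift 2.9 -1.7 38.9 turn -0.00
[503.46371348 244.59212378 309.19618779] -1.2566219247491583 [486.59171112 232.65552739]
```

```bash
python3 -m crank '[[3,-1,12,0,20],[3,-1,26,0,20],[3,-1,40,0,20],[3,-1,50,0,20],[3,-1,56,0,20],[3,-1,62,0,20],[3,-1,68,0,20],[3,-1,74,0,20],[3,-1,80,0,20],[3,-1,80,0,20]]'|grep -E "eef|ft_"; python3 -m crank '[[0,0,6,0,20],[0,0,12,0,20],[0,0,18,0,20],[0,0,24,0,20],[0,0,24,0,20]]'|grep -E "eef|ft_"; python3 go.py 502 248 177 82
```

```text
eef_pos: [502.4, 248.6, 228.2]
ft_force: [0.1, 0.5, -3.6]
eef_pos: [502.2, 248.6, 203.9]
ft_force: [0.4, -0.5, -3.9]
t 33.33 pos [502.2 248.6 203.9] yaw 82.01 F [ 0.4 -0.5 -3.9] open 39.9 grip 30.0 q [ 0.34  0.43  1.75 -0.    0.96  0.48]
shift -0.7 -0.2 26.9 turn 0.01
```

```bash
python3 -m crank '[[0,0,6,0,20],[0,0,12,0,20],[0,0,18,0,20],[0,0,22,0,20],[0,0,22,0,20]]'|grep -E "eef|ft_"; python3 -m crank '[[0,0,2,0,20],[0,0,3,0,20],[0,0,3,0,20]]'|grep -E "eef|ft_"; python3 -m crank '[[0,0,1,0,20],[0,0,2,0,20],[0,0,2,0,20]]'|grep -E "eef|ft_"
```

```text
eef_pos: [502.4, 248.6, 182.3]
ft_force: [-0.8, 0.9, -3.6]
eef_pos: [502.8, 248.8, 180.6]
ft_force: [-0.4, -0.2, -3.8]
eef_pos: [502.9, 248.8, 180.5]
ft_force: [-3.8, -2.8, 18.6]
```

Contact at 180.5 mm matches the expected floor (174 + 6). Releasing.

```bash
python3 -m crank '[[0,0,-2,0,20],[0,0,-2,0,50],[0,0,-2,0,60],[0,0,-2,0,75],[0,0,-2,0,75],[0,0,-2,0,75],[0,0,-2,0,75]]'|grep -E "t:|eef|ft_|open"; python3 -m crank '[[0,0,-15,0,75],[0,0,-40,0,75],[0,0,-80,0,75],[0,0,-115,0,75],[-50,0,-115,0,75],[-90,0,-115,0,75],[-130,0,-115,0,75],[-170,0,-115,0,75],[-210,0,-115,0,75],[-210,0,-115,0,75]]'|head -2
python3 - <<'E'
from h import *
x=cv2.resize(C["scene"]["img"][220:430,360:520],None,fx=2.5,fy=2.5,interpolation=2);y=cv2.resize(C["top"]["img"][110:310,80:410],None,fx=1.2,fy=1.2,interpolation=2);o=np.zeros((525,800,3),np.uint8);o[:,:400]=x;o[:240,400:796]=y;cv2.imwrite("pics/f.png",o)
E
python3 fitz.py 520 354 -8 scene 6;python3 fitz.py 503 248 -8 scene 6
```

```text
t: 34.83
eef_pos: [502.7, 248.8, 180.2]
tcp_rot: [-3.141, 0.0, 1.431]
ft_force: [0.1, -0.6, 0.5]
opening: 0.76
t: 35.67
eef_pos: [472.7, 35.9, 295.5]
-3 [529.9 353.1  -3.8] -0.777
0 [521.7 353.1  -6.3] -0.779
3 [511.5 351.5  -4.1] -0.781
-3 [516.9 255.  -17.3] -0.768
0 [507.4 253.9 -20.6] -0.768
3 [498.5 256.6 -13.7] -0.768
```

View pics/f.png

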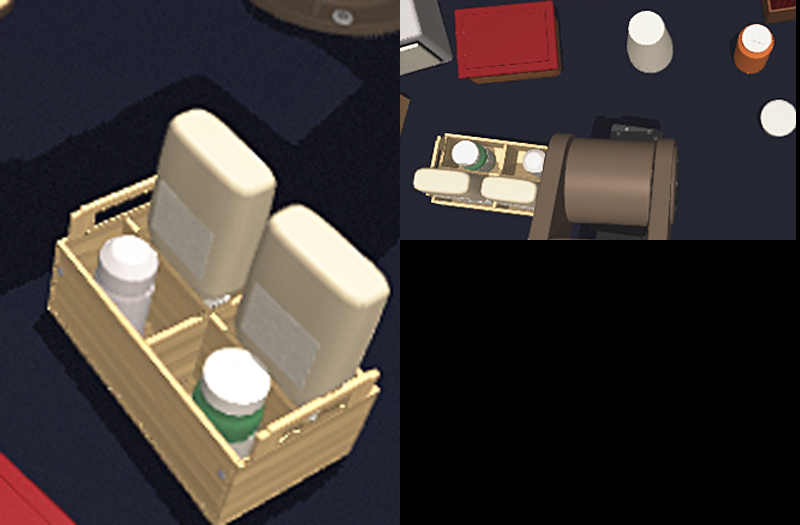

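Both bottles stand upright, one per cell (tails at f (225,160) and (320,255)), and the jar and shaker are undisturbed. The arm is clear, so I'm handing in.

```bash
python3 -c "
from cell import env
print(env.job_done())"
```

```text
the job is handed in; nothing more can be done
None
```

Both bottles were lowered gently into the two empty crate cells and stand upright on their caps, the arm was clear when I handed the job in at about 36 s, and no judging result was returned.

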